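# Seat a weld boss in the indexing carousel and index it one click

## Robot

A 6-joint arm with a two-finger parallel gripper is mounted at the origin on the work surface. World frame = base frame: x ahead of the robot, y to its left, z up, the work surface at z = 0. Lengths are in m, angles in rad, forces in N, time in s.
With the tool pointing down it reaches from about 0.375 to 0.825 m from the base axis. Payload 5.5 kg.
Tool frame: the origin (TCP) lies midway between the tips of the shut fingers; the grasp point (between the pads) lies 19 mm behind it; z points along the fingers, y is the line along which they close (so a half turn about z gives the same grasp; the last joint's range is limited). The gripper opens to 85 mm and grips with 20 to 120 N. Pads are 22 mm wide; open, the fingers measure 114 mm over their backs; the gripper's body (76 mm by 85 mm) begins 54 mm behind the grasp point. The pads swing forward as they close: fully open they stand 13 mm farther back than shut.
Start: joints at [1.28, 0.314, -0.047, 1.21, 0, 1.571], TCP at [0.172, 0.575, 0.231] pointing down, gripper open.
Joint ranges: [-2.67, 2.67], [-0.69, 1.73], [-1.03, 1.25], [-2.08, 2.16], [-1.42, 1.45], [-3.14, 3.14]. Speed limits (rad/s): [2.39, 2.39, 3.01, 3.14, 3.14, 3.14].

## Interface

Orientations are given as a unit quaternion [w, x, y, z].
In Python, from cell import robot, jaws, optics, job gives the robot as it stands. Calls block until the motion is done:
- robot.move_pose(position, orientation): joint-space move of the TCP to a pose.
- robot.line_to(position, rotation=None, velocity=0.15): straight line of the TCP; rotation=None keeps the orientation; velocity is the mean speed in m/s.
- robot.move_j(angles): joint-space move.
- jaws.grip(opening, squeeze=None): finger opening in m; squeeze is the grip in N (None keeps the last); returns when the fingers have stopped.
- robot.dwell(seconds).
- robot.ik(position, orientation): joint angles nearest the present ones, or None.
- optics.read_camera(name): name is "scene" or "top" or "wrist"; returns a dict with "color" (400x640x3 uint8, red, green, blue), "fx", "fy", "cx", "cy" (pixels), "rvec" (rotation vector, rad) and "tvec" (3), from world to camera coordinates, as OpenCV has them. Camera axes: x right, y down, z forward; pixel columns grow to the right and rows downward; lengths in m; the calibration is good to about 2 mm. A picture is of the moment at which its call begins. There is no depth.
A pose or a line that the arm cannot do raises robot.Unreachable and nothing moves.
- job.finish_job(): hands the job in; it is judged then, once.
Readings, each from a call of its own:
- robot.get_t(): time.
- robot.get_joint_pos(): joint angles.
- robot.get_joint_velocities(): joint speeds.
- robot.get_tau(): joint torques, N m.
- robot.get_tool_pos(): TCP position.
- robot.get_ee_rot(): TCP orientation.
- robot.get_ft_force(): force on the tool from outside, world axes, zero at the start.
- robot.get_ft_torque(): the same for the moment, N m.
- robot.get_gripper_width(): finger opening in m.
- robot.get_gripper_force(): force on a finger pad.
Only numpy, scipy, OpenCV 4.12 (cv2) and the standard library are available. Lean on these libraries where they do the work, as an engineer would, in place of code of your own. Each camera call takes 0.05 s, during which the arm holds its last target. There are 200 camera calls.

## Task

Pick up the steel weld boss with the two spanner flats and load it into the empty socket at the loading station of the carousel, right beside the blue plunger housing: let it down gently, turn it to and fro under light pressure until its slot finds the drive tang in the socket, and leave it fully home, collar flush on the rim. Only then turn the carousel by its black hub handle exactly one click clockwise (seen from above), let go, and leave the other things on the table alone.

Things in the scene. Friction and masses are not known exactly. Their poses are not given: they have to be found in the camera images.
- boss: The weld boss, bare steel, about 0.25 kg, standing loose and upright on the table, 56 mm tall. Origin: centre of its underside, z up. Shank 28 mm in diameter, z 0 to 22 mm; collar 38 mm in diameter, z 22 to 26 mm. The underside has a slot 7 mm wide, 8 mm deep, right across the shank along y (parallel to the flats); a half turn makes no difference.
- boss_head (a point): Centre of the boss's head block, 41 mm above its underside, axes as the boss. The block is 28 mm (x) by 33 mm (y) by 30 mm tall, z 26 to 56 mm of the boss. The two spanner flats are its +x and -x faces, 28 mm apart: grip these.
- indexer: The carousel's fixed blue base, 170 mm square, with all it carries. Origin: centre of its underside, on the carousel's vertical axis. The blue plunger housing on its -x side (34 by 46 mm, 46 mm tall, 140 to 174 mm from the axis) marks the loading station. The boss must never be pressed against the carousel with more than 50 N.
- disc (a point): On the carousel's axis, centre of the aluminium disc's top face, 45 mm above the table; turns with it. Disc radius 132 mm. On it six steel sockets, 44 mm outer diameter, on a circle of 100 mm radius, rims 71 mm above the table. The two next clockwise of the loading station already hold bosses, tops 105 mm above the table; the other four are empty.
- socket (a point): Centre of the mouth, at rim height (71 mm above the table), of the empty socket at the loading station at the start. The frame turns with the carousel: -x points radially outwards, y along the circle, z up. Bore 30 mm in diameter, 23 mm deep. With the boss home, its collar lies on the rim and its origin is 22 mm below this point.
- tang (a point): Centre of that socket's floor, 23 mm below the rim, axes as socket. Here stands a drive tang, 24 mm long, 5.5 mm wide, 6 mm tall. It lies along y but turned by an unmeasured angle of up to 1 rad either way, stiff to turn (0.12 N m). The boss's slot drops over it when within about 0.1 rad; otherwise the boss stands on it, about 5 mm too high.
- handle (a point): On the carousel's axis, 95 mm above the table, in the black hub handle: a bar 16 mm thick along this frame's x, 60 mm long along y and 30 mm tall, from 75 to 105 mm above the table. The frame turns with the carousel.
- carousel (a joint): Angle of the carousel (rad): 0 at the start, growing clockwise seen from above. A sprung plunger clicks at 0, 1.047 and 2.094 (60 degrees a click) and draws the carousel into the nearest click when let go; leaving a click takes about 0.4 N m, which fades towards midway and then pulls on to the next click. Stops just before 0 and just past 2.094.
- plain_boss: Bystander: a round steel boss without flats, 44 mm in diameter, 50 mm tall. Origin: centre of underside.
- foot_stub: Bystander: a round steel stub with a broad foot, 48 mm in diameter, 42 mm tall. Origin: centre of underside.
- wrench: Bystander: a wrench 200 mm long lying flat.
- brush: Bystander: a brush 220 mm long lying flat.
- hammer: Bystander: a hammer lying flat.
- magnet_square: Bystander: a welding magnet square, 95 mm, 24 mm tall, lying flat.
- flat_offcut: Bystander: an offcut of flat steel bar, 140 by 50 by 10 mm.
Mind the look-alikes: they are no part of the job. What is shaped like the boss but pink, purple or turquoise is not meant.

How it is judged:
By the outcome, as a careful person would: the job done as asked, in the order asked, and still so for the second after the job is handed in, with the robot touching nothing.
It also fails if it takes over 67 s, if anything falls off the work surface, if the arm or the gripper's body presses on something with over 40 N, if the wrist force passes 120 N, or if a joint passes its speed limit or range.

## Working session

There is one attempt and no reset: what is moved stays moved. The work goes in short steps, each a Python script; the robot and the scene stay as the last script left them, time stands still between calls to the robot, and variables do not carry over. Pictures are saved under pics/ and viewed, at most 10 in all, crops included, and the job is handed in when it is done.

```bash
ls; mkdir -p pics; python3 - <<'E'
from cell import robot,jaws,optics,job
import cv2
for n in("top","scene"):
    c=optics.read_camera(n); cv2.imwrite(f"pics/{n}0.png",c["color"][:,:,::-1]); print(n,{k:c[k] for k in c if k!="color"})
print(robot.get_t(),robot.get_ee_rot())
E
```

```text
pics
top {'fx': 482.59924664729357, 'fy': 482.59924664729357, 'cx': 322.15591186904373, 'cy': 197.4071197074345, 'rvec': array([ 2.11150059, -2.14809992,  0.18604692]), 'tvec': array([0.00644303, 0.58587784, 1.7031045 ])}
scene {'fx': 483.3185325178149, 'fy': 483.3185325178149, 'cx': 316.4500657615896, 'cy': 197.0884896727408, 'rvec': array([ 2.06590852,  0.93474333, -0.42695463]), 'tvec': array([-0.3805369 , -0.17831397,  1.90192875])}
0.1 [-1.05304966e-04  1.44903277e-01  9.89445527e-01 -7.60366326e-04]
```

View pics/top0.png

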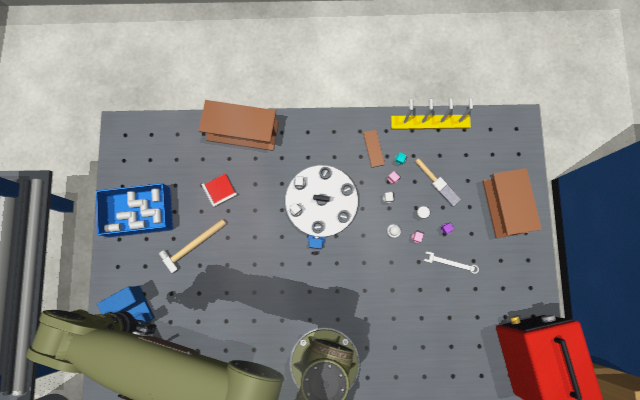

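View pics/scene0.png

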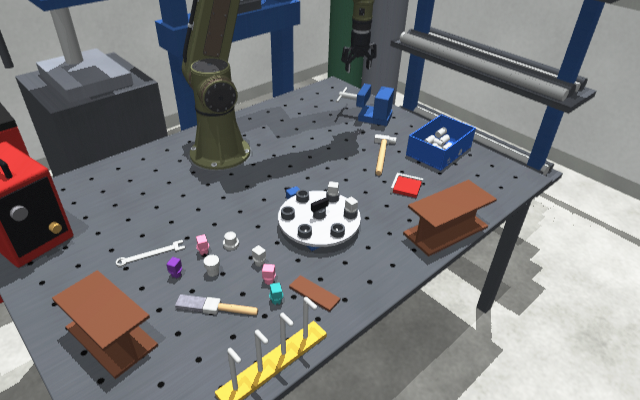

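The top view shows the boss, grey and square, at about (389,197). The carousel disc is at about (321,201), the blue plunger at (316,242), and the empty loading socket at (318,227). The loaded bosses are at (296,210) and (299,182).

```bash
cat > h.py <<'E'
from cell import robot,jaws,optics,job
import numpy as np,cv2
from scipy.spatial.transform import Rotation as Ro
def ray(c,px,z):
    R=Ro.from_rotvec(c["rvec"]).as_matrix(); o=-R.T@c["tvec"]
    d=(R.T@np.array([(px[0]-c["cx"])/c["fx"],(px[1]-c["cy"])/c["fy"],1.]))
    return o+d*(z-o[2])/d[2]
def proj(c,p):
    return cv2.projectPoints(np.array([p],float),c["rvec"],c["tvec"],np.array([[c["fx"],0,c["cx"]],[0,c["fy"],c["cy"]],[0,0,1]]),None)[0][0,0]
def q(a):  # tool down, tool y = direction a-90deg
    return (Ro.from_euler('z',a)*Ro.from_euler('x',np.pi)).as_quat(scalar_first=True)
def snap(n,f):
    c=optics.read_camera(n); cv2.imwrite(f"pics/{f}.png",c["color"][:,:,::-1]); return c
E
python3 - <<'E'
from h import *
c=optics.read_camera("top"); im=c["color"]; hsv=cv2.cvtColor(im,cv2.COLOR_RGB2HSV)
m=((hsv[...,2]>170)&(hsv[...,1]<60)).astype(np.uint8); 
n,l,s,cen=cv2.connectedComponentsWithStats(m)
i=l[205,340]; i=l[180,330] if i==0 else i
(ctr,r)=cv2.minEnclosingCircle(np.argwhere(l==i)[:,::-1].astype(np.float32)); print("disc",ctr,r,ray(c,ctr,.045))
b=((hsv[...,0]>100)&(hsv[...,0]<125)&(hsv[...,1]>120)).astype(np.uint8); b[:232]=0;b[255:]=0;b[:,:300]=0;b[:,335:]=0
ys,xs=np.nonzero(b); print("plunger",xs.mean(),ys.mean(),ray(c,(xs.mean(),ys.mean()),.04))
print("boss",ray(c,(389,197),.056))
e=robot.get_joint_pos();print(e)
w=optics.read_camera("wrist"); R=Ro.from_rotvec(w["rvec"]).as_matrix(); print("wcam",-R.T@w["tvec"],R[2],w["fx"],robot.get_tool_pos())
E
```

```text
disc (320.9344482421875, 201.04681396484375) 36.43976593017578 [0.5736271  0.00104727 0.045     ]
plunger 315.53846153846155 241.66863905325442 [0.42648843 0.02294194 0.04      ]
boss [ 0.58236709 -0.24592082  0.056     ]
[ 1.28004570e+00  3.14100886e-01 -4.78004433e-02  1.21022557e+00
  3.66620474e-05  1.57083011e+00]
wcam [0.10513062 0.59518955 0.37328635] [ 0.26392762 -0.07918735 -0.96128642] 307.73998796937866 [0.1719561  0.5744666  0.23074472]
```

```bash
python3 - <<'E'
from h import *
s=np.array([.474,.016])
robot.move_pose([s[0]+.02,s[1],.20],q(1.57)); print(robot.get_joint_pos(),robot.get_t())
w=snap("wrist","w_sock"); 
print(proj(w,[*s,.071]),proj(w,[.574,.001,.105]))
robot.move_pose([.582,-.246,.16],q(1.57)); print(robot.get_joint_pos(),robot.get_t())
w=snap("wrist","w_boss"); print(proj(w,[.582,-.246,.056]))
a=cv2.imread("pics/w_sock.png");b=cv2.imread("pics/w_boss.png")
cv2.imwrite("pics/both.png",np.vstack([a[:,:],b])[::1,:][:, :].copy() if 0 else np.hstack([a[:,120:520],b[:,120:520]]))
import pickle;
E
```

```text
[ 3.35969145e-02  1.31692816e-01 -3.49303325e-01  1.08960500e+00
  2.35366941e-04  1.60393306e+00] 2.5
[296.86372776 194.63475131] [416.34428756 222.84829837]
[-3.98465552e-01  4.06625940e-01 -7.87743063e-02  1.08577047e+00
  6.71588567e-04  1.17212416e+00] 3.6333
[318.98865273 202.86513024]
```

View pics/both.png

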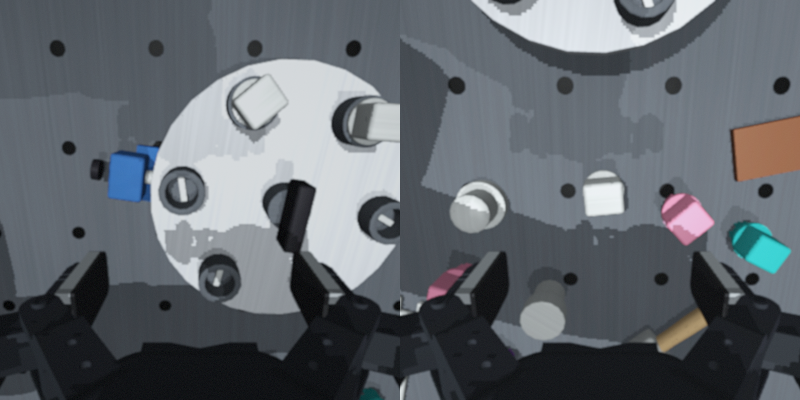

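The left half shows the loading socket at (303,190) in full-frame pixels, with the tang visible in it, the plunger at (247,175) and the handle bar at (415,215). In the right half the boss head is at (324,196) and nearly axis-aligned. I'll enlarge both for measurement.

```bash
python3 - <<'E'
import cv2,numpy as np
a=cv2.imread("pics/w_sock.png");b=cv2.imread("pics/w_boss.png")
f=lambda m,x,y,w,h,k:cv2.resize(m[y:y+h,x:x+w],None,fx=k,fy=k,interpolation=cv2.INTER_CUBIC)
A=f(a,275,160,56,60,7);B=f(b,296,160,56,60,7)
C=f(a,380,165,70,100,4)
cv2.imwrite("pics/z.png",np.hstack([A,B]))
E
```

```text
(no output)
```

View pics/z.png

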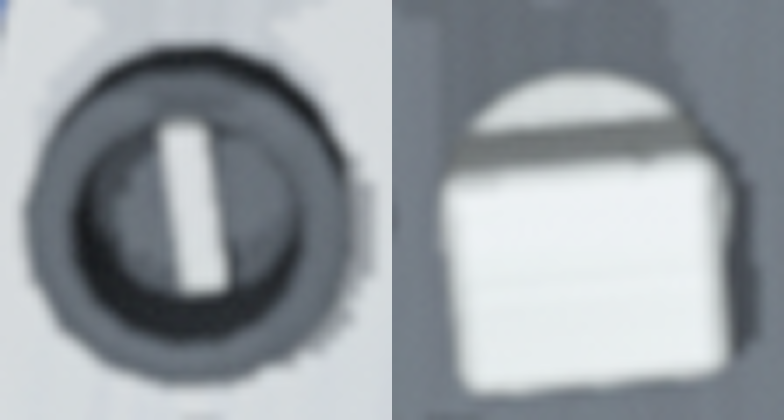

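The left crop shows the rim centred at about (189,228) and the tang running from (183,123) to (202,292). In the right crop the boss top face has corners at (445,180), (712,153), (727,365) and (467,390).

```bash
python3 - <<'E'
from h import *
w=optics.read_camera("wrist")
P=[ray(w,(296+(x-392)/7-.43,160+y/7-.43),.056)[:2] for x,y in[(445,180),(712,153),(727,365),(467,390)]]
P=np.array(P);print(P,P.mean(0)); 
e1=(P[1]-P[0]+P[2]-P[3])/2; e2=(P[0]-P[3]+P[1]-P[2])/2
for e in(e1,e2):print(np.linalg.norm(e),np.arctan2(e[1],e[0]))
# reconstruct camera pose at socket view: go by rigid offset tool->camera (pure translation, same yaw)
d=np.array([.494,.016,.20])-robot.get_tool_pos(); R=Ro.from_rotvec(w["rvec"]).as_matrix(); v=dict(w); v["tvec"]=w["tvec"]-R@d
print(proj(v,[.474,.016,.071]),"expect 296.86 194.63")
f=lambda x,y,z:ray(v,(275+x/7-.43,160+y/7-.43),z)[:2]
t=np.array([f(183,123,.054),f(202,292,.054)]);print("tang",t,t.mean(0),np.arctan2(*(t[0]-t[1])[::-1]))
print("rim",f(189,228,.071),"edges",f(27,228,.071),f(350,228,.071),f(189,70,.071),f(189,383,.071))
im=cv2.imread("pics/w_sock.png")
g=im.max(2); m=(g<45).astype(np.uint8); m[:170]=0;m[262:]=0;m[:,:392]=0;m[:,440:]=0
n,l,s,c=cv2.connectedComponentsWithStats(m);i=1+np.argmax(s[1:,4]); r=cv2.minAreaRect(np.argwhere(l==i)[:,::-1].astype(np.float32));print(r)
bx=cv2.boxPoints(r); print([ray(v,p,.105)[:2].round(4) for p in bx])
h=cv2.cvtColor(im,cv2.COLOR_BGR2HSV);b=((h[...,0]>100)&(h[...,0]<125)&(h[...,1]>150)&(h[...,2]>120)).astype(np.uint8);b[:,300:]=0
n,l,s,c=cv2.connectedComponentsWithStats(b);i=1+np.argmax(s[1:,4]);r=cv2.minAreaRect(np.argwhere(l==i)[:,::-1].astype(np.float32));print("pl",r,ray(v,r[0],.046))
E
```

```text
[[ 0.56914256 -0.23072841]
 [ 0.60045865 -0.22747321]
 [ 0.60279463 -0.25354168]
 [ 0.57144602 -0.2567261 ]] [ 0.58596046 -0.24211735]
0.03149735099644518 0.10240375529581686
0.02613623251743535 1.6596683729166803
[297.08623636 193.86474767] expect 296.86 194.63
tang [[0.4765249  0.02806735]
 [0.4787923  0.00413358]] [0.4776586  0.01610047] 1.6652508765681642
rim [0.4781093  0.01762071] edges [0.45705925 0.01761096] [0.49903183 0.01763039] [0.47842133 0.03836055] [ 0.47779038 -0.00357741]
((413.9832458496094, 220.62826538085938), (30.30848503112793, 80.31963348388672), 7.431407928466797)
[array([ 0.5573, -0.0317]), array([0.5609, 0.037 ]), array([0.5849, 0.0339]), array([ 0.5832, -0.0354])]
pl ((245.2991943359375, 177.2090301513672), (33.950904846191406, 45.26787185668945), 5.194429397583008) [0.42174715 0.02635855 0.046     ]
```

```bash
cat >> h.py <<'E'
def tcp(): return np.array(robot.get_tool_pos())
E
python3 - <<'E'
from h import *
B=np.array([.586,-.242])
jaws.grip(.06,20)
robot.move_pose([*B,.09],q(1.67)); robot.line_to([*B,.03],velocity=.08)
print(robot.get_ft_force()); jaws.grip(.0,20); print("w33",robot.get_gripper_width(),robot.get_gripper_force(),robot.get_ft_force())
jaws.grip(.06); robot.line_to([*B,.09]); robot.move_pose([*B,.09],q(.10)); robot.line_to([*B,.027],velocity=.08)
jaws.grip(.0,20); print("w28",robot.get_gripper_width(),robot.get_gripper_force(),robot.get_ft_force(),tcp(),robot.get_joint_pos(),robot.get_t())
E
```

```text
[ 0.65488503 -0.30133613 -0.0035224 ]
w33 0.03276481213094062 26.819186210632324 [-0.47165974  0.31987854  2.55998987]
w28 0.027399159469022695 28.641739189624786 [ 0.62540332 -0.94552135  2.94185771] [ 0.58655764 -0.2423187   0.02771964] [-3.91701752e-01  5.20672062e-01 -2.27950841e-01  8.20844043e-01
 -1.21898960e-04  2.64994760e+00] 9.3917
```

```bash
python3 - <<'E'
from h import *
jaws.grip(.06); robot.line_to([.5866,-.2423,.08]); robot.move_pose([.582,-.246,.16],q(1.57))
w=snap("wrist","w_boss2"); g=w["color"].min(2).astype(np.uint8)
g4=cv2.resize(g[150:240,280:370],None,fx=8,fy=8,interpolation=cv2.INTER_CUBIC)
K=(g4>225).astype(np.uint8);n,l,s,c=cv2.connectedComponentsWithStats(K);i=1+np.argmax(s[1:,4]);r=cv2.minAreaRect(np.argwhere(l==i)[:,::-1].astype(np.float32));print(r,s[i])
b=cv2.boxPoints(r);P=np.array([ray(w,(280+(x+.5)/8-.5,150+(y+.5)/8-.5),.056)[:2] for x,y in b]);print(P,P.mean(0),robot.get_t(),tcp())
cv2.imwrite("pics/bz.png",cv2.polylines(cv2.cvtColor(g4,cv2.COLOR_GRAY2BGR),[b.astype(int)],True,(0,0,255)))
# refine socket from saved picture, same camera offset
d=np.array([.494,.016,.20])-tcp(); R=Ro.from_rotvec(w["rvec"]).as_matrix(); v=dict(w); v["tvec"]=w["tvec"]-R@d
im=cv2.imread("pics/w_sock.png").max(2); s4=cv2.resize(im[155:225,265:340],None,fx=8,fy=8,interpolation=cv2.INTER_CUBIC)
for z in(.071,):
  o=np.array([.478,.0175]);pts=[]
  for t in np.radians(np.arange(-180,20,8)):  # lower (-y) half: rim edge against disc
    prof=[im[int(round(p[1])),int(round(p[0]))] for p in[proj(v,[*(o+rr*np.array([np.cos(t),np.sin(t)])),z]) for rr in np.arange(.018,.027,.0003)]]
    k=np.argmax(np.diff(cv2.GaussianBlur(np.float32([prof]),(5,1),0)[0])); pts.append(o+(.018+.0003*k)*np.array([np.cos(t),np.sin(t)]))
  pts=np.array(pts); A=np.c_[2*pts,np.ones(len(pts))]; x=np.linalg.lstsq(A,(pts**2).sum(1),rcond=None)[0]
  rad=np.hypot(*(pts-x[:2]).T);print("socket",x[:2],rad.mean(),rad.std())
  from scipy.optimize import least_squares
  f=least_squares(lambda c:np.hypot(*(pts-c).T)-.022,x[:2],loss="soft_l1",f_scale=.0003);print("r fixed",f.x)
E
```

```text
((359.9554443359375, 376.8651123046875), (221.3640899658203, 278.39190673828125), 83.7131118774414) [  212   254   289   243 56972]
[[ 0.57060768 -0.23132641]
 [ 0.59883829 -0.22819272]
 [ 0.60176809 -0.25165607]
 [ 0.57282283 -0.25495629]] [ 0.58600922 -0.24153287] 11.6833 [ 0.5815739  -0.24582357  0.15912054]
socket [0.47876366 0.0187054 ] 0.02241132141721642 0.0006452679011384349
r fixed [0.47867436 0.01829464]
```

View pics/bz.png

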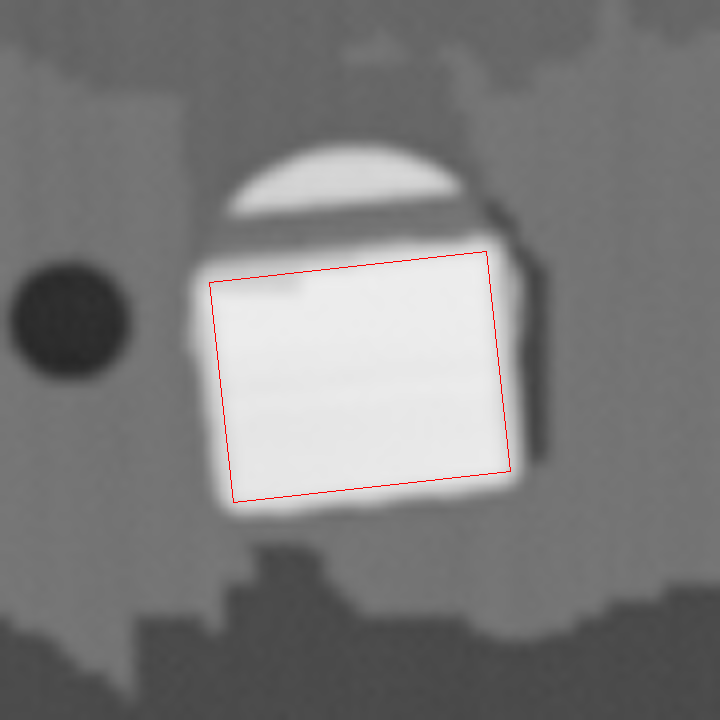

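The second boss picture has the top face centred at crop (360,377). That is within about 0.6 mm of the known grip position, so I'll correct the socket estimate by that bias. Next I'll re-grip, carry the boss over and lower it with the force watched.

```bash
cat >> h.py <<'E'
def down(xy,zstop,step,fmax,f0,v=.03):
    """step down at xy until Fz rise > fmax or zstop"""
    z=tcp()[2]
    while z>zstop:
        z=max(z-step,zstop); robot.line_to([*xy,z],velocity=v)
        f=robot.get_ft_force()[2]-f0
        if f>fmax: break
    return tcp(),robot.get_ft_force()-np.array([0,0,f0])
E
python3 - <<'E'
from h import *
robot.move_pose([.586,-.242,.09],q(.10)); robot.line_to([.586,-.242,.027],velocity=.1)
jaws.grip(.0,60); print(robot.get_gripper_width(),tcp())
robot.line_to([.586,-.242,.19],velocity=.25); print(robot.get_gripper_width())
S=np.array([.479,.017])
robot.move_pose([*S,.17],q(1.665)); 
robot.line_to([*S,.108],velocity=.1); robot.dwell(.2); d=tcp()[:2]-S; S=S-d
robot.line_to([*S,.103],velocity=.05);robot.dwell(.2)
print("err",d,tcp()); f0=robot.get_ft_force();print(f0,robot.get_t())
r=down(S,.088,.0015,6,f0[2]); print(r,robot.get_t())
E
```

```text
0.02726253352419466 [ 0.58665086 -0.24229993  0.02796473]
0.027372169162371365
err [6.71996661e-04 2.66116357e-06] [0.47837889 0.01703209 0.10303542]
[-0.21262844 -0.16986963 -2.65945633] 17.4833
(array([0.47794765, 0.01706179, 0.08776569]), array([-2.0312803 ,  0.70959431, -2.14542507])) 20.2333
```

It slid 11 mm into the bore without resistance. Continuing down to the tang.

```bash
python3 - <<'E'
from h import *
f0=-2.66; S=tcp()[:2]+[.0006,0]
t,f=down(S,.0772,.0008,8,f0); print(t,f,robot.get_t())
robot.dwell(.2); print(tcp(),robot.get_ft_force()-[0,0,f0],robot.get_ft_torque())
E
```

```text
[0.47794332 0.01710545 0.07708365] [-5.77958039  0.58683016  2.04005799] 23.7333
[0.47799236 0.01712349 0.07711909] [-4.76259374  1.23504003  1.80595367] [ 0.35821661  1.2400291  -0.00601435]
```

The slot went over the tang at the first try, and the boss is within about 0.3 mm of home. I'll seat it with light pressure and a small wiggle, then release.

```bash
python3 - <<'E'
from h import *
f0=-2.66; S=tcp()[:2]-[.0002,0]
t,f=down(S,.0745,.0005,10,f0,.02); print(t,f)
for a in(.06,-.06,0): robot.line_to([*S,t[2]],rotation=q(1.665+a),velocity=.05); print(tcp()[2],robot.get_ft_force()-[0,0,f0],robot.get_ft_torque()[2])
t,f=down(S,.0735,.0005,12,f0,.02); print(t,f,robot.get_t())
jaws.grip(.05,20); robot.dwell(.2); print(robot.get_ft_force())
robot.line_to([*S,.18],velocity=.2); robot.line_to([S[0]+.02,S[1]-.0,.2],rotation=q(1.57))
w=snap("wrist","w_home"); cv2.imwrite("pics/wh.png",cv2.resize(w["color"][140:280,240:470,::-1],None,fx=3.4,fy=3.4,interpolation=cv2.INTER_CUBIC)); print(robot.get_t())
E
```

```text
[0.4779915  0.01713448 0.07692995] [-7.00676661  1.68086368 10.25071139]
0.07699775955168664 [-4.8827541   0.4233163   2.51591487] -0.005222885729803936
0.07695924586663967 [-5.34049259  0.80316501  4.42917408] 0.0379149459729954
0.07696529163001996 [-4.10043805  0.99811806  2.43521062] 0.08297329284792766
[0.47797005 0.01718233 0.07687628] [-6.40541208  1.17226188 13.28979548] 25.7
[-0.0697364  -0.94507115 -0.05715422]
27.3083
```

View pics/wh.png

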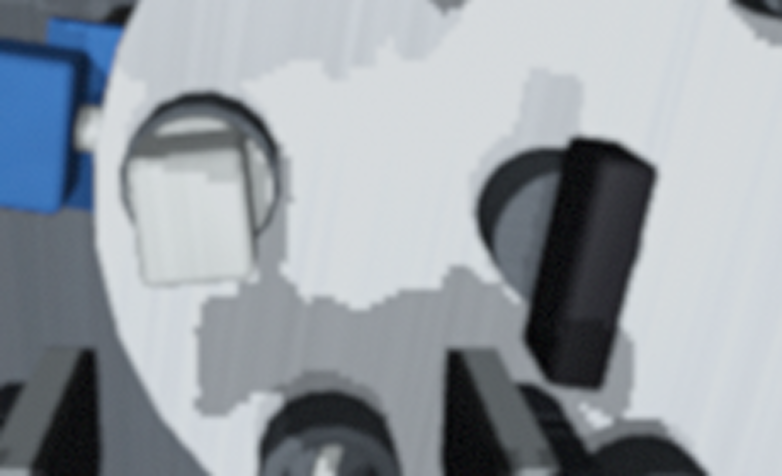

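The boss sits square in the socket, and its height stops hard under 10–13 N, so it is home. The handle bar is at about (590,260) in the crop, lying along the tangent. Next is gripping the handle.

```bash
python3 - <<'E'
from h import *
A=np.array([.5762,.0012]); a=1.405
robot.line_to([*A,.17],rotation=q(a),velocity=.2); robot.line_to([*A,.079],velocity=.1); print(tcp(),robot.get_ft_force())
jaws.grip(0,30); robot.dwell(.2); print(robot.get_gripper_width(),tcp(),robot.get_ft_force(),robot.get_ft_torque(),robot.get_t())
E
```

```text
[0.57681178 0.00122098 0.07972065] [ 0.08831046 -0.28253719  0.40219351]
0.015543761803826099 [0.5765661  0.00119339 0.0796721 ] [-1.67091695 -0.86502941  5.77802391] [-0.0377494   0.34709683  0.40746588] 29.5417
```

```bash
python3 - <<'E'
from h import *
A=np.array([.576,.0012]); a=1.405
jaws.grip(0,70)
for k in range(1,9):
    robot.line_to([*A,.079],rotation=q(a-1.047*k/8),velocity=.05)
    f=robot.get_ft_force(); print(k,robot.get_t(),tcp().round(4),f.round(1),round(robot.get_ft_torque()[2],2),flush=True)
    if np.hypot(f[0],f[1])>35: print("stop");break
    if k<8: A=A+np.clip(f[:2],-15,15)*2e-5
E
```

```text
1 30.0417 [0.5766 0.0015 0.0798] [-1.6 -0.4  6.5] 0.67
2 30.325 [0.5766 0.0015 0.0798] [-0.3 -0.1  6.7] 0.61
3 30.6083 [0.5766 0.0015 0.0798] [-0.7 -0.1  5.4] 0.55
4 30.8917 [0.5764 0.0014 0.0798] [-1.1  0.7  6.3] 0.64
5 31.175 [0.5768 0.0018 0.0798] [-1.4  2.2  4.1] -0.19
6 31.4583 [0.5767 0.0017 0.0797] [-0.   2.3  5.4] 0.27
7 31.7417 [0.5767 0.0017 0.0797] [-0.6  1.5  6.1] -0.06
8 32.025 [0.5767 0.0016 0.0798] [0.1 1.2 6.5] 0.34
```

```bash
python3 - <<'E'
from h import *
jaws.grip(.05,20); robot.dwell(.2); print(robot.get_ft_force(),robot.get_ft_torque())
robot.line_to([*tcp()[:2],.21],velocity=.2)
robot.move_pose([.494,.036,.25],q(1.57))
w=snap("wrist","w_end"); print(robot.get_t())
r=np.array([-.0986,.0165]);A=np.array([.577,.001])
for d in(60,120):
    t=np.radians(-d);print(d,proj(w,[*(A+[r[0]*np.cos(t)-r[1]*np.sin(t),r[0]*np.sin(t)+r[1]*np.cos(t)]),.105]))
cv2.imwrite("pics/we.png",w["color"][:300,100:600,::-1])
E
```

```text
[ 0.5735609  -0.32530394 -0.09559025] [-0.04398032  0.02463197 -0.01972532]
34.575
60 [372.19965576 126.82786372]
120 [478.51318038 145.00845266]
```

View pics/we.png

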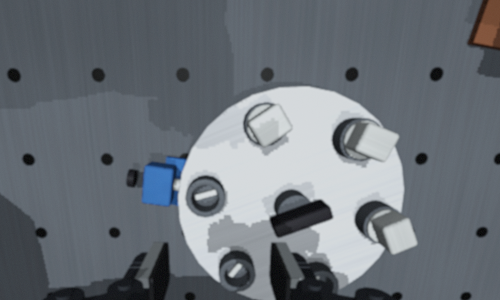

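The carousel has turned one click. Our boss top is at full-frame (370,125), against (372,127) predicted for 60°, and an empty socket is at the plunger. The gripper is clear of everything.

```bash
python3 -c "
from h import *
print(job.finish_job())"
```

```text
the job is handed in; nothing more can be done
None
```

The weld boss is home over the tang in its socket, the carousel is turned one click clockwise and released, no bystanders were deliberately touched, and the job was handed in at about 35 s; the judging result was not shown.

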